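# Drive the stuck spacer out of a skate wheel

### The arm

A 6-joint arm with a two-finger parallel gripper is mounted at the origin on the work surface. World frame = base frame: x ahead of the robot, y to its left, z up, the work surface at z = 0. Lengths are in mm, angles in degrees, forces in N, time in s.
With the tool pointing down it reaches from about 300 to 850 mm from the base axis. Payload 4.2 kg.
Tool frame: the origin (TCP) lies between the finger pads; the fingertips stand 19 mm ahead of it and the grasp point (between the pads) is the TCP (env.tips_ahead is the distance from the TCP to the fingertips, in mm); z points along the fingers, y is the direction in which the jaws open and shut (so a half turn about z gives the same grasp; the last joint's range is limited). The gripper opens to 91 mm and grips with 3 to 60 N. Pads are 32 mm wide; open, the fingers measure 118 mm over their backs; the gripper's body (76 mm by 178 mm) begins 60 mm behind the grasp point.
Start: joints at [68.755, 18.312, 89.639, -0, 72.044, -1.146], TCP at [197.601, 539.996, 232.976] pointing down, gripper open.
Joint ranges: [-177.97, 177.97], [-48.28, 115.42], [12.27, 149.76], [-77.06, 257.06], [2.81, 150.46], [-146.56, 146.56]. Speed limits (degrees/s): [147.25, 147.25, 180, 180, 180, 180].

### API

Orientations are given as [roll, pitch, yaw] about the fixed x, y, z axes, in that order (R = Rz(yaw) Ry(pitch) Rx(roll)).
In Python, from workcell import telemetry, viewer, job_done, env gives the robot as it stands. The module is installed in compiled form; this text tells all that it offers.
- The arm moves only by the shell command python3 -m jog 'ROWS' [FORCE]. ROWS is JSON, a list of rows, each a list of 3 entries, a list of its own where there are three numbers: the shift along the tool's x, y, z in cm, then the turn about the tool's z in degrees, then the opening, from 0 (shut) to 1 (fully open). A call has 1 to 10 rows; each row shifts and turns the pose as measured when the row begins, along the tool's axes as they then stand; what a row does not reach is not made up. A row lasts 1/8 s, in which the tool goes at most 62.5 mm and 10.7 degrees, less where a joint would pass 70% of its speed; a pose out of reach is approached as far as the arm can. A call is refused whole if a number of a shift passes 6.25 or a number of a turn 10.7, either way. A call with a gripper value outside its range is refused whole. The fingers move at their own pace and stop on an object; FORCE is the grip in N (left out, the last holds). Time passes only in rows, so rows that do not move let the fingers close. It gives the time, the measured TCP pose, the force and the opening at its end, in the units of the state.
- telemetry.state(): the state, without advancing time (a new reading comes with each control period).
- viewer.grab_frame(name): name is "scene" or "top" or "wrist"; returns a dict with "color" (384x512x3 uint8, red, green, blue), "K" (3x3 intrinsics, pixels), "rvec" (rotation vector, rad) and "tvec" (3), from world to camera coordinates, as OpenCV has them. Camera axes: x right, y down, z forward; pixel columns grow to the right and rows downward; lengths in mm; the calibration is good to about 2 mm. The wrist camera is an equidistant fisheye: a pixel r from the principal point sees the ray r / f radians off the axis. A picture is of the moment at which its call begins. There is no depth.
- job_done(): hands the job in, once; it reports no verdict.
The state is a dict: "time_s": time; "qpos": joint angles; "qvel": joint speeds; "effort": joint torques, N m; "ee_pos": TCP position; "ee_rot": TCP orientation; "force": force on the tool from outside, world axes, zero at the start; "torque": the same for the moment, N m; "gripper_width": finger opening in mm.
Only numpy, scipy, OpenCV 4.12 (cv2) and the standard library are available. Lean on these libraries where they do the work, as an engineer would, in place of code of your own. Each camera call takes 0.05 s, during which the arm holds its last target. There are 200 camera calls.

### The job

Pick the orange-handled drift rod off its V-rests and push it through the bore of the clamped yellow skate wheel, from the open side, so that it drives the tight brass spacer out of the far side into the grey catch box. Then lay the drift back in both V-rests, centred as it was, and shut the blue lid of the box with the spacer inside. Do not touch the spacer with the fingers, and leave everything else on the bench where it is.

Things in the scene. Friction and masses are not known exactly. Their poses are not given: they have to be found in the camera images.
- jig: press-out jig, fixed: plywood board 215 x 110 x 15 mm with a yellow skate wheel (70 mm diameter, 50 mm wide, top 122 mm above the bench) clamped in a wooden cradle, then a grey catch box. Origin on the bench below the wheel's centre; x along the bore in the driving direction, from its open side towards the box; z up. Wheel faces at x = -25 (entry) and +25 mm (exit)
- bore_entry (a point): centre of the bore's open mouth on the entry face (jig x = -25 mm, 85 mm above the bench); axes as the jig's. The bore is level, 28 mm in diameter; from 15 mm inside on, two spring-loaded white liner strips at its sides stand 24 mm apart; a fixed strip along the bottom lies 12 mm below the axis
- box_floor (a point): centre of the catch box's inner floor (jig x = 78 mm, 19 mm above the bench); axes as the jig's. The box is 100 x 90 mm outside with 4 mm walls, from jig x = 28 to 128 mm, its rim 60 mm above the bench
- lid (a joint): blue lid of the catch box, rad: 0 shut, grows as it opens, 1.57 upright, stop at 1.9. Plate 96 x 90 x 5 mm, 80 g, hinged at the box's end farthest from the wheel (jig x = 128 mm, 60.5 mm above the bench). Starts about upright and stays there; pushed from behind (the hinge side) towards the wheel to below about 1.0 rad, it falls shut by itself in two seconds
- lid_edge (a point): middle of the lid's free edge, 96 mm from the hinge
- spacer: brass spacer, a plug 24 mm in diameter, 26 mm long, 90 g; x along its axis, origin at its centre. Stuck in the bore: near end 27 to 30 mm inside the entry mouth, far end 3 to 6 mm proud of the exit face. The liner grips it: it takes about 7 to 12 N to slide. It drops into the box once the drift's end is 50 to 56 mm inside the entry mouth
- drift: the drift: a steel rod 16 mm in diameter, 200 mm long, the same at both ends, about 0.3 kg, with a square orange grip 20 x 20 mm, 50 mm long round its middle. Origin at its middle, x along the rod. At the start it lies level in the V-rests, its axis 45 mm above the bench and two sides of the grip upright
- rest: the drift's rest, fixed to the bench: a wooden board 190 x 60 x 12 mm with two steel V-rests 140 mm apart (70 mm either side of the middle, each 12 mm thick, open upward, mouth 50 mm wide, tops 61 mm above the bench). Origin on the bench below its middle, x along the rod
- rest_mid (a point): where the drift's middle lies when it is at rest: 45 mm above the bench over the middle of the rest; axes as the rest's
- parts_tray: black parts tray fixed to the bench, 70 x 140 x 30 mm, three compartments with small hardware; a bystander. Origin: centre of its underside
- spare_wheel: loose spare yellow wheel lying flat, 70 mm across, 50 mm high; a bystander. Origin: centre of its underside
- screwdriver: loose red screwdriver, a bystander
- hammer: loose hammer with a light wooden handle, a bystander
- wrench: loose steel wrench, a bystander
- jar: loose amber glass jar, 72 mm across, 100 mm high; a bystander. Origin: centre of its underside
- can: loose green can, 90 mm across, 110 mm high; a bystander. Origin: centre of its underside
Not all that is in view belongs to the job. Of the things shaped like the drift, the steel one is meant.

How it is judged (in metres and radians):
On the way, in this order (a step that is already met when the one before it is completed fails the run):
1. the drift, in the bore, pushes on the spacer (contact force between drift and spacer above 1.5 N and horizontal distance between drift and bore_entry below 0.075 m and horizontal distance between spacer and jig below 0.025 m).
2. the spacer has dropped into the catch box (x of spacer in the frame of box_floor between -0.047 and 0.047 m and y of spacer in the frame of box_floor between -0.042 and 0.042 m and z of spacer in the frame of box_floor below 0.03 m), for 0.2 s.
At the end, for the whole second after the job is handed in: The spacer lies at rest inside the catch box, the lid is shut (under 0.08 rad), and the drift lies released and still in both V-rests: its middle within 25 mm of the rest's middle along the rod, within 5 mm across and in height, and in line with the rest within 0.08 rad (all of step 2 and value of joint lid below 0.08 rad and linear speed of each of spacer, drift below 0.02 m/s and x of drift in the frame of rest_mid between -0.025 and 0.025 m and y of drift in the frame of rest_mid between -0.005 and 0.005 m and z of drift in the frame of rest_mid between -0.005 and 0.005 m and angle between the x axis of drift and the x axis of rest, either way round below 0.08 rad); the robot touches nothing.
It fails at once if the fingers touch the spacer (contact force between the fingers and spacer above 0.5 N).
It fails at once if a loose bystander is shifted by more than 30 mm (distance of any of spare_wheel, screwdriver, hammer, wrench, jar, can from where it was at the start of the episode above 0.03 m).
It also fails if it takes over 64 s, if anything falls off the work surface, if the arm or the gripper's body presses on something with over 40 N, if the wrist force passes 120 N, or if a joint passes its speed limit or range.

## Working session

There is one attempt and no reset: what is moved stays moved. The work goes in short steps, Python scripts to look and compute and a shell command to move; the robot and the scene stay as the last step left them, time stands still between calls to the robot, and variables do not carry over. Pictures are saved under pics/ and viewed, about 8 in all and at most 12, crops included, and the job is handed in when it is done.

```bash
mkdir -p pics
cat > h.py <<'E'
import numpy as np, cv2
from scipy.spatial.transform import Rotation as Ro
from workcell import telemetry, viewer, job_done, env
def grab(n,name=None):
    f=viewer.grab_frame(n)
    if name: cv2.imwrite('pics/'+name+'.png',cv2.cvtColor(f['color'],cv2.COLOR_RGB2BGR))
    return f
def cam(f):
    R=cv2.Rodrigues(np.array(f['rvec'],float).reshape(3,1))[0]; t=np.array(f['tvec'],float).ravel(); return R,t
def ray(f,px,fish=False):
    K=np.array(f['K']);R,t=cam(f); x=(px[0]-K[0,2])/K[0,0]; y=(px[1]-K[1,2])/K[1,1]
    if fish:
        r=np.hypot(x,y); s=np.sin(r)/max(r,1e-9); d=np.array([x*s,y*s,np.cos(r)])
    else: d=np.array([x,y,1.])
    return -R.T@t, R.T@d
def onz(f,px,z,fish=False):
    o,d=ray(f,px,fish); return o+d*(z-o[2])/d[2]
def proj(f,P,fish=False):
    K=np.array(f['K']);R,t=cam(f); c=R@np.array(P,float)+t
    if fish:
        r=np.hypot(c[0],c[1]); th=np.arctan2(r,c[2]); u=c[:2]/max(r,1e-9)*th
    else: u=c[:2]/c[2]
    return np.array([K[0,0]*u[0]+K[0,2],K[1,1]*u[1]+K[1,2]])
E
python3 - <<'E'
from h import *
import pickle
fs={}
for n in ('scene','top','wrist'):
    fs[n]=grab(n); R,t=cam(fs[n]); print(n,-R.T@t,R[2],fs[n]['K'][0,0])
pickle.dump(fs,open('f0.pkl','wb'))
a=cv2.cvtColor(fs['top']['color'],cv2.COLOR_RGB2BGR)
cv2.imwrite('pics/top0.png',cv2.resize(a,(800,600),interpolation=cv2.INTER_CUBIC))
a=cv2.cvtColor(fs['scene']['color'],cv2.COLOR_RGB2BGR)
cv2.imwrite('pics/scene0.png',cv2.resize(a,(800,600),interpolation=cv2.INTER_CUBIC))
print(telemetry.state())
E
```

```text
scene [1079.99959323 -586.03878994 1024.88376685] [-0.46085826  0.46361636 -0.75674932] 391.49238640588396
top [ 435.19720671  -37.85074056 1429.5524268 ] [ 0.07141933  0.00173453 -0.99744487] 486.1318970384801
wrist [120.27351389 567.29339436 382.75023076] [ 0.26902913 -0.10000578 -0.95792597] 297.3186396354542
{'time_s': 0.15, 'qpos': array([ 6.87546756e+01,  1.83424113e+01,  8.96904441e+01,  6.12410642e-04,
        7.20454852e+01, -1.14638791e+00]), 'qvel': array([ 0.03718467, -0.11195657, -0.28847204,  0.06628025,  0.02309719,
       -0.12024919]), 'effort': array([-8.26212477e-05, -4.12769186e+01, -2.32153773e+01,  7.27786892e-02,
        4.34181187e-02, -8.38515962e-05]), 'ee_pos': array([197.46250497, 539.64178885, 232.32095287]), 'ee_rot': array([-1.79921687e+02, -2.14956398e-03,  1.59900873e+02]), 'force': array([ 0.02502757, -0.26315789, -0.00470975]), 'torque': array([0.03894374, 0.00517434, 0.02052688]), 'gripper_width': 91.06801099118903}
```

View pics/top0.png

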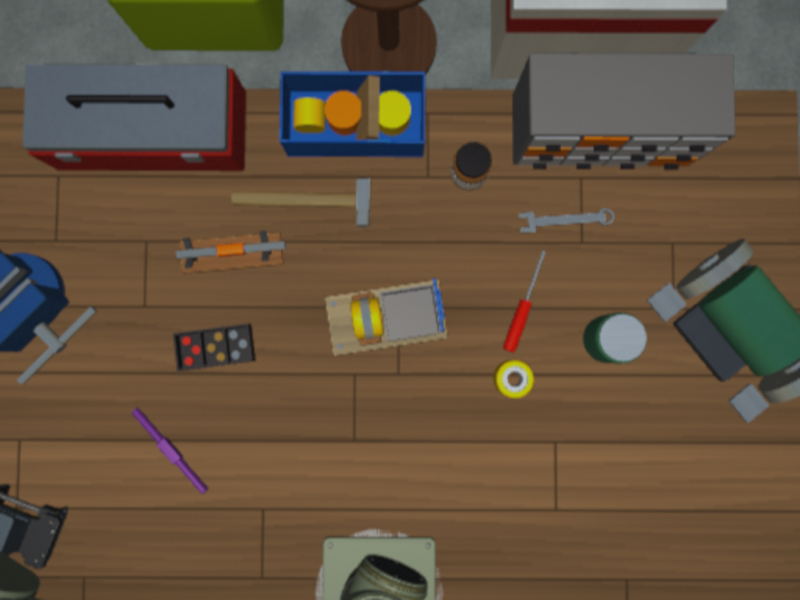

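View pics/scene0.png

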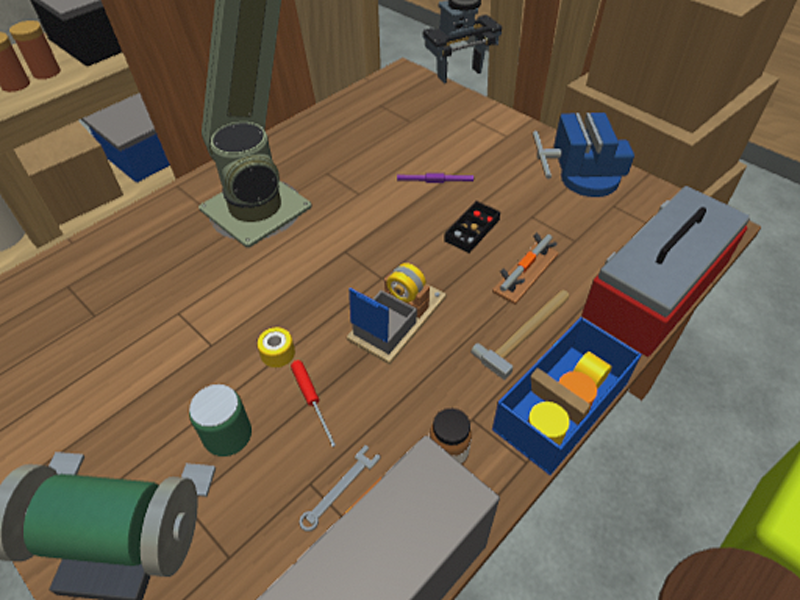

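The top view shows the rest and drift at about (231,250), the jig at (387,316) with the lid at its right end, and the purple decoy at (170,450). The scene view confirms that the open side of the wheel faces +y. Next is a zoomed crop, with colour masks to measure from.

Run:
```python
from h import *
import pickle
fs=pickle.load(open('f0.pkl','rb'));f=fs['top']
a=cv2.cvtColor(f['color'],cv2.COLOR_RGB2BGR); hsv=cv2.cvtColor(a,cv2.COLOR_BGR2HSV)
cv2.imwrite('pics/crop.png',cv2.resize(a[140:232,110:290],None,fx=4.4,fy=4.4,interpolation=cv2.INTER_CUBIC))
def m(lo,hi,box,z,n):
    k=cv2.inRange(hsv,lo,hi); q=np.zeros_like(k); x0,y0,x1,y1=box; q[y0:y1,x0:x1]=k[y0:y1,x0:x1]
    cs=[c for c in cv2.findContours(q,0,2)[0] if cv2.contourArea(c)>8]
    for c in cs:
        r=cv2.minAreaRect(c); b=cv2.boxPoints(r); print(n,cv2.contourArea(c),np.round(r[0],1),'ctr',onz(f,r[0],z).round(1)[:2]); print(np.array([onz(f,p,z)[:2] for p in b]).round(0).tolist())
m((5,190,190),(14,255,255),(110,140,185,178),55,'grip')
m((22,150,120),(35,255,255),(205,175,290,230),110,'wheel')
m((100,120,60),(125,255,255),(270,170,295,225),156,'lid')
```

```text
wheel 114.5 [228.1 204.1] ctr [499.2  38.5]
[[531.0, 52.0], [533.0, 36.0], [468.0, 25.0], [465.0, 41.0]]
wheel 121.0 [240.4 202.4] ctr [503.9   5. ]
[[534.0, 19.0], [537.0, 2.0], [474.0, -9.0], [471.0, 8.0]]
lid 46.0 [280.8 194.9] ctr [ 521.7 -102.4]
[[563.0, -92.0], [565.0, -100.0], [480.0, -113.0], [479.0, -105.0]]
```

View pics/crop.png

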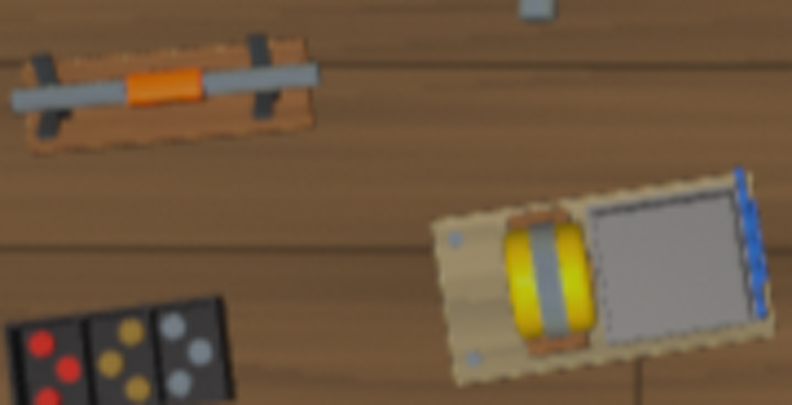

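The crop shows the rod ends at (12,100) and (318,74), the grip at about (164,86), and the jig board corners at (432,224), (750,172), (774,334) and (458,385). The lid is the blue strip on the right.

Run:
```python
from h import *
import pickle
f=pickle.load(open('f0.pkl','rb'))['top']
P=lambda u,z: onz(f,(u[0]/4.4+109.6,u[1]/4.4+139.6),z)[:2]
A,B=P((12,100),47),P((318,74),47); print('rod',A,B,(A+B)/2,np.linalg.norm(A-B),np.degrees(np.arctan2(*(B-A)[::-1])))
print('grip',P((164.5,87),52))
c=[P(u,15) for u in((432,224),(750,172),(774,334),(458,385))]
print('board',np.round(c,1).tolist(),[np.linalg.norm(c[i]-c[(i+1)%4]).round() for i in range(4)])
for u,v in((0,1),(3,2)): d=c[v]-c[u]; print(np.degrees(np.arctan2(d[1],d[0])))
d=(c[1]-c[0]+c[2]-c[3]); d/=np.linalg.norm(d); n=np.array([-d[1],d[0]])
ctr=np.mean(c,0); print('ctr',ctr,d)
w=P((550,281),113); print('wheel',w,(w-ctr)@d,(w-ctr)@n)
l=P((751,244),154); print('lid',l,(l-w)@d)
```

```text
rod [621.38687107 374.60380894] [638.91511012 175.49884042] [630.15099059 275.05132468] 199.8750300832513 -84.96892701605996
grip [629.44234672 274.27664938]
board [[543.5, 103.5], [578.7, -107.5], [471.2, -123.3], [437.0, 85.3]] [np.float64(214.0), np.float64(109.0), np.float64(211.0), np.float64(108.0)]
-80.53834195893178
-80.7009126870814
ctr [507.58706884 -10.50495856] [ 0.16299644 -0.98662666]
wheel [500.95598892  20.61284593] -31.782497843015364 -1.4703090051433203
lid [ 521.33891464 -101.21708454] 123.52300137054132
```

```bash
cat >> h.py <<'E'
def goto(P,yaw=None):
    s=telemetry.state(); R=Ro.from_euler('xyz',s['ee_rot'],degrees=True).as_matrix()
    d=R.T@(np.array(P,float)-s['ee_pos'])/10
    print('t',round(s['time_s'],2),'shift cm',d.round(2),'turn',None if yaw is None else round((s['ee_rot'][2]-yaw+180)%360-180,2),'rot',np.round(s['ee_rot'],1))
E
python3 -m jog '[[[0,0,0],10.7,1],[[0,0,0],10.7,1],[[0,0,0],10.7,1],[[0,0,0],10.7,1],[[0,0,0],10.7,1],[[0,0,0],10.7,1]]' 60
python3 -c "
from h import *
goto([630,275,180],95)"
```

```text
time_s: 0.9
ee_pos: [196.9, 538.4, 229.9]
ee_rot: [-179.8, 0.3, 95.1]
force: [0.4, 0.3, -0.7]
gripper_width: 91.1
t 0.9 shift cm [-30.08  40.79   5.05] turn 0.13 rot [-179.8    0.3   95.1]
```

```bash
python3 -m jog '[[[-3.3,4.5,0.5],0,1],[[-3.3,4.5,0.5],0,1],[[-3.3,4.5,0.5],0,1],[[-3.3,4.5,0.5],0,1],[[-3.3,4.5,0.5],0,1],[[-3.3,4.5,0.5],0,1],[[-3.3,4.5,0.5],0,1],[[-3.3,4.5,0.5],0,1],[[-3.3,4.5,0.5],0,1],[[0,0,0],0,1]]'
python3 - <<'E'
from h import *
goto([630,275,180],95)
f=grab('wrist'); a=cv2.cvtColor(f['color'],cv2.COLOR_RGB2BGR)
hsv=cv2.cvtColor(a,cv2.COLOR_BGR2HSV); k=cv2.inRange(hsv,(5,190,120),(14,255,255))
for c in cv2.findContours(k,0,2)[0]:
    if cv2.contourArea(c)>100:
        r=cv2.minAreaRect(c); print(cv2.contourArea(c),r,onz(f,r[0],55,True),[onz(f,p,55,True)[:2].round(1).tolist() for p in cv2.boxPoints(r)])
cv2.imwrite('pics/w1.png',a)
E
```

```text
time_s: 2.15
ee_pos: [639.0, 271.0, 179.3]
ee_rot: [-179.6, 0.4, 95.2]
force: [0.0, -0.6, 0.5]
gripper_width: 91.3
t 2.15 shift cm [ 0.48 -0.87 -0.07] turn 0.25 rot [-179.6    0.4   95.2]
```

View pics/w1.png

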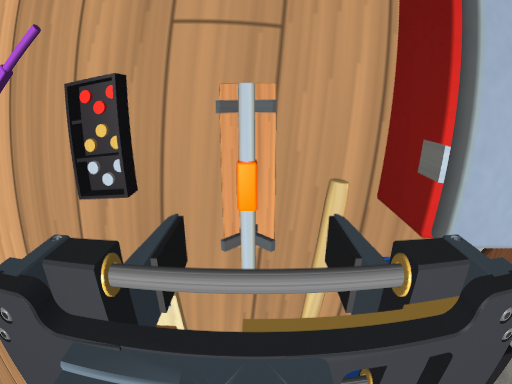

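The wrist view shows the grip from (237,162) to (257,210), the rod's far end at (246,83), and the fingers straddling the line of the rod at the bottom.

Run:
```python
from h import *
f=grab('wrist'); a=f['color']; hsv=cv2.cvtColor(a,cv2.COLOR_RGB2HSV)
k=cv2.inRange(hsv,(8,200,180),(20,255,255)); k[:140]=0;k[230:]=0;k[:,:220]=0;k[:,280:]=0
c=max(cv2.findContours(k,0,2)[0],key=cv2.contourArea); r=cv2.minAreaRect(c); print(r)
print(np.array([onz(f,p,55,True)[:2] for p in cv2.boxPoints(r)]).round(1).tolist(), onz(f,r[0],55,True))
for row in (90,120,150,225): 
    print(row,hsv[row,236:262].tolist() if row==120 else '')
print('end',onz(f,(246.5,83),45,True), 'near',onz(f,(248,235),52,True))
```

```text
((248.0, 187.0), (48.0, 20.0), 90.0)
[[616.4, 298.7], [635.1, 300.4], [639.7, 252.6], [620.0, 250.7]] [627.79243721 276.14410039  55.        ]
90 
120 [[13, 146, 208], [13, 147, 205], [13, 148, 209], [13, 142, 201], [13, 76, 174], [45, 6, 168], [93, 13, 183], [99, 24, 198], [102, 32, 206], [104, 34, 210], [104, 35, 213], [105, 36, 212], [105, 37, 213], [104, 34, 212], [103, 31, 213], [99, 29, 211], [95, 22, 207], [87, 15, 191], [80, 9, 174], [45, 6, 157], [14, 48, 132], [13, 138, 203], [13, 148, 215], [13, 148, 202], [13, 148, 190], [13, 145, 192]]
150 
225 
end [617.325975  374.4936754  45.       ] near [632.06148728 224.29934765  52.        ]
```

```bash
python3 -c "
from h import *
goto([628.5,275.3,46],95.3)"
```

```text
t 2.25 shift cm [ 0.32 -0.65 13.42] turn 0.13 rot [-179.5    0.3   95.4]
```

```bash
python3 -m jog '[[[0.3,-0.6,4],0,1],[[0,0,4],0,1],[[0,0,3],0,1],[[0,0,1.5],0,1],[[0,0,0],0,1]]'
python3 -c "
from h import *
goto([628.5,275.3,46],95.3)"
```

```text
time_s: 2.88
ee_pos: [623.9, 281.8, 55.6]
ee_rot: [-179.7, 0.1, 95.9]
force: [-0.1, 0.1, 0.4]
gripper_width: 91.5
t 2.88 shift cm [-0.69  0.4   0.96] turn 0.58 rot [-1.797e+02  1.000e-01  9.590e+01]
```

```bash
python3 -m jog '[[[-0.6,0.4,0.9],0.6,1],[[0,0,0],0,1],[[0,0,0],0,1]]'
python3 -c "
from h import *
goto([628.5,275.3,46],95.3)"
```

```text
time_s: 3.25
ee_pos: [630.3, 277.0, 49.5]
ee_rot: [180.0, 0.0, 95.3]
force: [-0.5, 0.2, -0.1]
gripper_width: 91.1
t 3.25 shift cm [-0.16 -0.2   0.35] turn -0.03 rot [180.    0.   95.3]
```

```bash
python3 -m jog '[[[-0.1,-0.2,0.4],0,1],[[0,0,0],0,0.5],[[0,0,0],0,0.3]]' 40; python3 -m jog '[[[0,0,0],0,0],[[0,0,0],0,0],[[0,0,0],0,0],[[0,0,0],0,0],[[0,0,0],0,0],[[0,0,0],0,0]]' 60
python3 -c "
from h import *
goto([628.5,275.3,46],95.3)
print(telemetry.state())
grab('wrist','w2')"
```

```text
time_s: 3.62
ee_pos: [628.8, 275.7, 46.2]
ee_rot: [179.9, -0.0, 95.2]
force: [0.8, -0.1, -0.1]
gripper_width: 73.9
time_s: 4.38
ee_pos: [628.9, 275.8, 46.3]
ee_rot: [179.9, -0.0, 95.3]
force: [-1.4, 0.1, -1.0]
gripper_width: 19.6
t 4.38 shift cm [-0.05 -0.05  0.03] turn -0.0 rot [179.9  -0.   95.3]
{'time_s': 4.375, 'qpos': array([ 2.27308538e+01,  3.66259583e+01,  8.70715448e+01, -2.24129698e-02,
        5.61845536e+01,  1.74440727e+01]), 'qvel': array([ 0.01925192,  0.04316327, -0.07802296, -0.01710151,  0.02004403,
       -0.05475161]), 'effort': array([-3.60128274e-01, -5.41278970e+01, -1.98698205e+01,  2.01273928e-01,
        3.55020154e-02,  3.00379191e-01]), 'ee_pos': array([628.92956991, 275.84180635,  46.2653003 ]), 'ee_rot': array([ 1.79881893e+02, -1.75662617e-02,  9.52992533e+01]), 'force': array([-1.44386607,  0.10684169, -1.04488978]), 'torque': array([-0.0162593 ,  0.04227953,  0.27950235]), 'gripper_width': 19.61368954192142}
```

```bash
python3 -m jog '[[[0,0,-4],0,0],[[0,0,-5],0,0],[[0,0,-5],0,0],[[0,0,0],0,0],[[0,0,0],0,0]]'
python3 -c "
from h import *
goto([475,185,180],99.4)"
```

```text
time_s: 5.05
ee_pos: [626.0, 274.7, 184.1]
ee_rot: [-179.5, 0.2, 95.2]
force: [0.0, 0.5, -2.4]
gripper_width: 19.8
t 5.05 shift cm [ -7.56 -15.85   0.58] turn -4.17 rot [-179.5    0.2   95.2]
```

```bash
python3 -m jog '[[[-1.9,-4,0],0,0],[[-1.9,-4,0],0,0],[[-1.9,-4,0],0,0],[[-1.9,-3.5,0],0,0],[[0,0,0],-4.2,0],[[0,0,0],0,0]]'
python3 -c "
from h import *
goto([475,185,87],99.4)"
```

```text
time_s: 5.8
ee_pos: [466.6, 179.5, 172.5]
ee_rot: [-178.0, 0.4, 99.5]
force: [-0.0, -0.4, -2.9]
gripper_width: 20.0
t 5.8 shift cm [0.47 1.21 8.51] turn 0.08 rot [-178.     0.4   99.5]
```

```bash
python3 -m jog '[[[0,0,0],0,0],[[0.5,0.8,3],0,0],[[0,0,3],0,0],[[0,0,1.8],0,0],[[0,0,0],0,0],[[0,0,0],0,0]]'
python3 -c "
from h import *
goto([475,185,87],99.4)"
```

```text
time_s: 6.55
ee_pos: [473.0, 186.1, 89.5]
ee_rot: [-177.9, 0.4, 99.3]
force: [-0.5, -0.5, -2.7]
gripper_width: 19.7
t 6.55 shift cm [-0.14  0.19  0.24] turn -0.14 rot [-177.9    0.4   99.3]
```

Run:
```python
from h import *
import pickle
fs={n:grab(n) for n in('top','scene')}; pickle.dump(fs,open('f1.pkl','wb'))
T=cv2.resize(fs['top']['color'][165:235,150:290],(800,400),interpolation=cv2.INTER_CUBIC)
g=fs['scene']; c=proj(g,(490,80,80)); print(c); x,y=int(c[0])-50,int(c[1])-10
print(x,y)
S=cv2.resize(g['color'][y-12:y+23,x:x+140],(800,200),interpolation=cv2.INTER_CUBIC)
cv2.imwrite('pics/c2.png',cv2.cvtColor(np.vstack([T,S]),cv2.COLOR_RGB2BGR))
```

```text
[268.7464309  170.07804273]
218 160
```

View pics/c2.png

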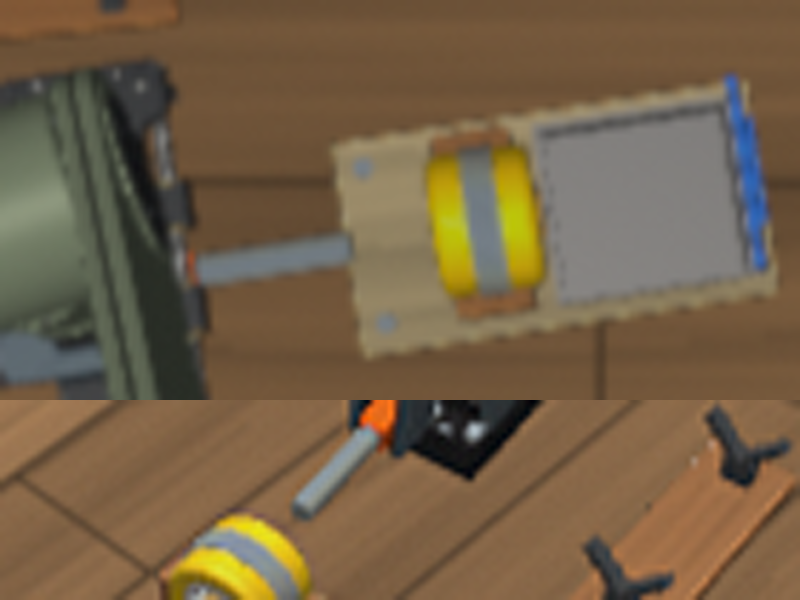

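The crop shows the rod tip at (350,248) and the wheel centred at (486,222), with the rod pointing slightly to the near side of the wheel's centre.

Run:
```python
from h import *
import pickle
fs=pickle.load(open('f1.pkl','rb'));f=fs['top']
P=lambda u,z: onz(f,(u[0]/5.714+149.6,u[1]/5.714+164.6),z)[:2]
tip,base=P((350,248),90),P((197,269),90)
c=[P(u,15) for u in((334,147),(743,80),(776,291),(366,357))]
print(np.round(c,1).tolist())
d=(c[1]-c[0]+c[2]-c[3]); d/=np.linalg.norm(d); n=np.array([-d[1],d[0]]); ctr=np.mean(c,0)
print('tip',tip,'ctr',ctr,'d',d,'tip in jig',(tip-ctr)@d+27.5,(tip-ctr)@n)
r=tip-base; print('rod ang',np.degrees(np.arctan2(r[1],r[0])),'jig',np.degrees(np.arctan2(d[1],d[0])))
# wheel corners yellow at z: faces
for u,z in (((486,222),112),): print('wheel lat',(P(u,z)-ctr)@n,(P(u,z)-ctr)@d+27.5)
# wheel side extremes at axis height 85 : top y-edge and bottom
for e in ((482,142),(490,303)): print('edge',(P(e,85)-ctr)@n)
hsv=cv2.cvtColor(f['color'],cv2.COLOR_RGB2HSV); k=cv2.inRange(hsv,(22,150,120),(35,255,255)); k[:, :205]=0;k[:,290:]=0;k[:175]=0;k[230:]=0
pts=np.argwhere(k)[:,::-1]; q=np.array([(onz(f,p,85)[:2]-ctr)@n for p in pts]); print('yellow lat @85',q.min(),q.max())
s=telemetry.state(); print(s['ee_pos'], (s['ee_pos'][:2]-ctr)@d+27.5,(s['ee_pos'][:2]-ctr)@n)
```

```text
[[544.0, 102.7], [578.9, -106.3], [471.1, -123.0], [437.1, 85.4]]
tip [489.41861102  87.03645029] ctr [507.7890086  -10.29059375] d [ 0.16293343 -0.98663706] tip in jig -71.51962092889895 -2.2670861816974046
rod ang -82.03415537067912 jig -80.62279588568293
wheel lat -1.642254752972121 -3.98918001509265
edge 38.59635878473587
edge -39.14645864683014
yellow lat @85 -32.77774113252759 34.6904906059413
[472.92865292 186.070089    89.8114621 ] -171.91664496738832 -2.4007997431595536
```

```bash
python3 -m jog '[[[0,0.25,0.35],0,0],[[0,0,0],0,0],[[0,0,0],0,0]]'
python3 - <<'E'
from h import *
c=np.array([507.79,-10.29]);d=np.array([.16293,-.98664]);n=np.array([.98664,.16293])
s=telemetry.state();p=s['ee_pos'];print(p,s['ee_rot'],(p[:2]-c)@d+27.5,(p[:2]-c)@n)
E
```

```text
time_s: 7.02
ee_pos: [476.4, 186.8, 87.5]
ee_rot: [-178.1, 0.4, 99.3]
force: [0.6, -0.6, -2.4]
gripper_width: 19.7
[476.40135674 186.78699483  87.45741711] [-178.11639505    0.39773961   99.25254224] -172.05819782781003 1.1404637804365985
```

```bash
cat > st.py <<'E'
from h import *
c=np.array([507.79,-10.29]);d=np.array([.16293,-.98664]);n=np.array([.98664,.16293])
s=telemetry.state();p=s['ee_pos'];F=s['force']
print(p.round(1),s['ee_rot'].round(2),'tip x',round((p[:2]-c)@d+127.5,1),'lat',round((p[:2]-c)@n,2),'F along',round(F[:2]@d,2),'lat',round(F[:2]@n,2),'z',round(F[2],2))
E
python3 -m jog '[[[-1.5,-0.1,0.1],0,0],[[-1.5,0,0],0,0],[[-1,0,0],0,0],[[0,0,0],0,0],[[0,0,0],0,0]]'; python3 st.py
```

```text
time_s: 7.65
ee_pos: [482.2, 143.3, 87.0]
ee_rot: [-178.1, 0.4, 99.2]
force: [0.7, 0.7, -2.5]
gripper_width: 19.3
[482.2 143.3  87. ] [-178.13    0.41   99.17] tip x -28.2 lat -0.2 F along -0.59 lat 0.82 z -2.53
```

```bash
python3 -m jog '[[[0,0.05,0.1],-0.2,0],[[-0.7,0,0],0,0],[[-0.7,0,0],0,0],[[0,0,0],0,0]]'; python3 st.py;  python3 -m jog '[[[-0.7,0,0],0,0],[[0,0,0],0,0]]'; python3 st.py
```

```text
time_s: 8.15
ee_pos: [485.1, 129.3, 85.9]
ee_rot: [-178.1, 0.4, 99.5]
force: [-0.3, 0.4, -2.0]
gripper_width: 19.7
[485.1 129.3  85.9] [-178.12    0.4    99.45] tip x -13.9 lat 0.35 F along -0.45 lat -0.19 z -1.99
time_s: 8.4
ee_pos: [486.4, 121.9, 86.0]
ee_rot: [-178.1, 0.4, 99.4]
force: [-0.8, -0.0, -3.6]
gripper_width: 19.8
[486.4 121.9  86. ] [-178.13    0.4    99.45] tip x -6.4 lat 0.38 F along -0.11 lat -0.75 z -3.58
```

```bash
python3 -m jog '[[[-0.5,0,0],0,0],[[0,0,0],0,0]]'; python3 st.py;  python3 -m jog '[[[-0.4,0,0],0,0],[[-0.4,0,0],0,0],[[0,0,0],0,0]]'; python3 st.py; python3 -m jog '[[[-0.4,0,0],0,0],[[-0.4,0,0],0,0],[[0,0,0],0,0]]'; python3 st.py
```

```text
time_s: 8.65
ee_pos: [487.2, 118.1, 86.2]
ee_rot: [-178.2, 0.2, 99.3]
force: [0.0, -0.4, -2.9]
gripper_width: 20.2
[487.2 118.1  86.2] [-178.17    0.21   99.35] tip x -2.6 lat 0.62 F along 0.41 lat -0.06 z -2.93
time_s: 9.02
ee_pos: [488.4, 114.6, 87.0]
ee_rot: [-178.3, -0.3, 99.1]
force: [-0.3, -0.4, -3.3]
gripper_width: 19.9
[488.4 114.6  87. ] [-178.26   -0.3    99.13] tip x 1.1 lat 1.21 F along 0.31 lat -0.34 z -3.29
time_s: 9.4
ee_pos: [489.6, 110.7, 87.7]
ee_rot: [-178.4, -0.8, 98.9]
force: [-0.4, -0.3, -3.0]
gripper_width: 19.7
[489.6 110.7  87.7] [-178.35   -0.76   98.94] tip x 5.2 lat 1.74 F along 0.19 lat -0.44 z -3.01
```

```bash
python3 -m jog '[[[-1,-0.1,0.1],-0.3,0]]'; python3 st.py;  python3 -m jog '[[[-1,-0.1,0.1],0,0]]'; python3 st.py
```

```text
time_s: 9.52
ee_pos: [490.5, 102.8, 87.2]
ee_rot: [-178.5, -1.0, 99.2]
force: [-1.5, 12.9, 4.5]
gripper_width: 19.8
[490.5 102.8  87.2] [-178.45   -1.01   99.18] tip x 13.1 lat 1.33 F along -13.0 lat 0.6 z 4.52
time_s: 9.65
ee_pos: [491.7, 93.8, 86.8]
ee_rot: [-178.6, -1.1, 99.2]
force: [1.4, -0.4, -3.5]
gripper_width: 19.8
[491.7  93.8  86.8] [-178.58   -1.12   99.18] tip x 22.2 lat 1.08 F along 0.66 lat 1.31 z -3.48
```

```bash
python3 -m jog '[[[-0.6,-0.05,0.1],0,0],[[-0.2,0,0],0,0]]'; python3 st.py
python3 - <<'E'
from h import *
T=cv2.resize(grab('top')['color'][172:232,200:300],(800,480),interpolation=cv2.INTER_CUBIC)
cv2.imwrite('pics/c3.png',cv2.cvtColor(T,cv2.COLOR_RGB2BGR))
E
```

```text
time_s: 9.9
ee_pos: [492.3, 84.1, 85.3]
ee_rot: [-178.5, -1.0, 99.2]
force: [-0.0, -1.1, -3.1]
gripper_width: 19.6
[492.3  84.1  85.3] [-178.53   -1.02   99.2 ] tip x 31.8 lat 0.12 F along 1.05 lat -0.22 z -3.12
```

View pics/c3.png

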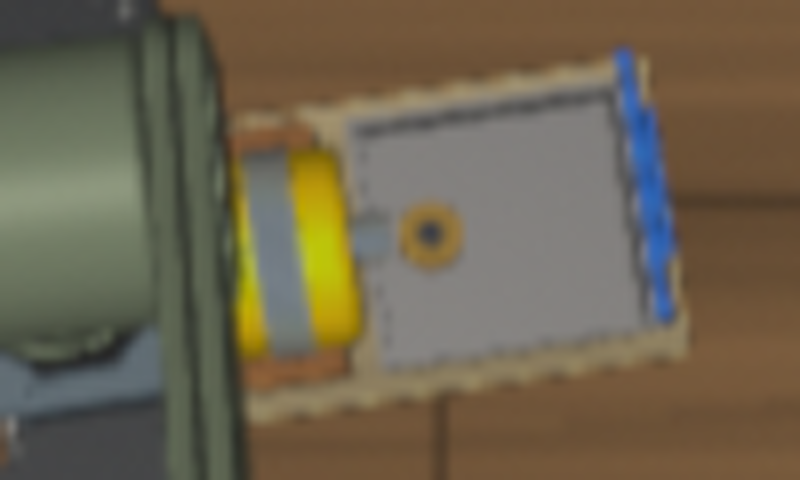

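The brass spacer is standing in the box at (431,235), and the rod tip shows through the exit at (372,235). Withdrawing now.

```bash
python3 -m jog '[[[1.5,0,0],0,0],[[1.5,0,0],0,0],[[1.5,0,0],0,0],[[1.5,0,0],0,0]]'; python3 st.py; python3 -m jog '[[[2,0,0],0,0],[[2,0,0],0,0],[[2,0,0],0,0],[[0,0,0],0,0]]'; python3 st.py; python3 -c "
from h import *
goto([628.9,275.8,46.3],95.3)"
```

```text
time_s: 10.45
ee_pos: [482.0, 147.1, 86.2]
ee_rot: [-178.5, -1.0, 99.2]
force: [0.6, -0.0, -3.4]
gripper_width: 19.9
[482.  147.1  86.2] [-178.5    -1.03   99.15] tip x -32.0 lat 0.2 F along 0.12 lat 0.6 z -3.39
time_s: 10.95
ee_pos: [470.9, 212.7, 87.4]
ee_rot: [-178.5, -1.0, 99.4]
force: [-0.1, -0.3, -2.8]
gripper_width: 19.4
[470.9 212.7  87.4] [-178.53   -1.05   99.41] tip x -98.5 lat -0.05 F along 0.27 lat -0.14 z -2.76
t 10.95 shift cm [ 3.57 16.72  3.75] turn 4.11 rot [-178.5   -1.    99.4]
```

```bash
python3 -m jog '[[[0,0,-4],0,0],[[1,4,0],0,0],[[1,4,0],0,0],[[1,4,0],0,0],[[0.5,3,0],0,0],[[0,0,0],4.1,0],[[0,0,0],0,0],[[0,0,0],0,0]]'; python3 -c "
from h import *
goto([628.9,275.8,46.3],95.3)"
```

```text
time_s: 11.95
ee_pos: [615.9, 271.7, 122.6]
ee_rot: [-178.2, -0.7, 95.4]
force: [0.1, -0.1, -2.6]
gripper_width: 19.9
t 11.95 shift cm [0.19 1.57 7.59] turn 0.1 rot [-178.2   -0.7   95.4]
```

```bash
python3 -m jog '[[[0.2,1.5,0],0,0],[[0,0,0],0,0],[[0,0,4],0,0],[[0,0,0],0,0],[[0,0,0],0,0]]'; python3 -c "
from h import *
goto([628.9,275.8,46.3],95.3)"
```

```text
time_s: 12.58
ee_pos: [627.6, 274.9, 84.2]
ee_rot: [-178.2, -0.7, 95.5]
force: [0.6, 1.0, -2.3]
gripper_width: 19.5
t 12.57 shift cm [0.04 0.25 3.79] turn 0.25 rot [-178.2   -0.7   95.5]
```

```bash
python3 -m jog '[[[0,0.25,2.2],0.2,0],[[0,0,0],0,0],[[0,0,1],0,0],[[0,0,0],0,0]]'; python3 -c "
from h import *
goto([628.9,275.8,46.3],95.3); print(telemetry.state()['force'])"
```

```text
time_s: 13.08
ee_pos: [631.3, 276.4, 57.8]
ee_rot: [-178.7, -0.8, 95.4]
force: [-0.4, 0.1, -2.6]
gripper_width: 19.7
t 13.07 shift cm [-0.06 -0.22  1.15] turn 0.08 rot [-178.7   -0.8   95.4]
[-0.4104799   0.06279043 -2.5863008 ]
```

```bash
python3 -m jog '[[[0,-0.2,0.5],0,0],[[0,0,0],0,0],[[0,0,0.5],0,0],[[0,0,0],0,0]]'; python3 -c "
from h import *
goto([628.9,275.8,46.3],95.3); print(telemetry.state()['force'])"
```

```text
time_s: 13.58
ee_pos: [629.4, 276.6, 48.3]
ee_rot: [-178.8, -0.8, 95.4]
force: [0.2, -0.2, -3.2]
gripper_width: 19.7
t 13.57 shift cm [-0.08 -0.05  0.2 ] turn 0.08 rot [-178.8   -0.8   95.4]
[ 0.16310196 -0.22759485 -3.21392765]
```

```bash
python3 -m jog '[[[0,0,0.2],0,0],[[0,0,0],0,0]]'; python3 -c "
from h import *
goto([628.9,275.8,46.3],95.3)"; python3 -m jog '[[[0,0,0],0,0.27],[[0,0,0],0,0.3],[[0,0,0],0,0.6],[[0,0,0],0,1],[[0,0,0],0,1],[[0,0,0],0,1],[[0,0,0],0,1]]'
```

```text
time_s: 13.82
ee_pos: [629.3, 276.7, 47.4]
ee_rot: [-178.8, -0.8, 95.4]
force: [-1.6, 0.0, -1.6]
gripper_width: 19.8
t 13.82 shift cm [-0.09 -0.04  0.11] turn 0.07 rot [-178.8   -0.8   95.4]
time_s: 14.7
ee_pos: [630.8, 277.2, 48.3]
ee_rot: [-179.0, -0.9, 95.4]
force: [0.2, 0.6, 0.6]
gripper_width: 74.1
```

```bash
python3 -m jog '[[[0,0,0],0,1],[[0,0,0],0,1],[[0,0,-3],0,1],[[0,0,-5],0,1],[[0,0,-6],0,1],[[0,0,-6],0,1],[[0,0,0],0,0],[[0,0,0],0,0]]'
python3 - <<'E'
from h import *
goto([534,-170,240],99.4)
f=grab('wrist','w3'); T=grab('top')['color'][140:190,100:200]
T=cv2.resize(T,(800,400),interpolation=cv2.INTER_CUBIC)
cv2.imwrite('pics/c4.png',cv2.cvtColor(T,cv2.COLOR_RGB2BGR))
E
```

```text
time_s: 15.7
ee_pos: [634.1, 274.1, 252.4]
ee_rot: [-178.8, -0.9, 95.4]
force: [0.4, 0.1, 0.1]
gripper_width: 73.9
t 15.7 shift cm [-43.29 -14.11   0.89] turn -4.02 rot [-178.8   -0.9   95.4]
```

View pics/w3.png

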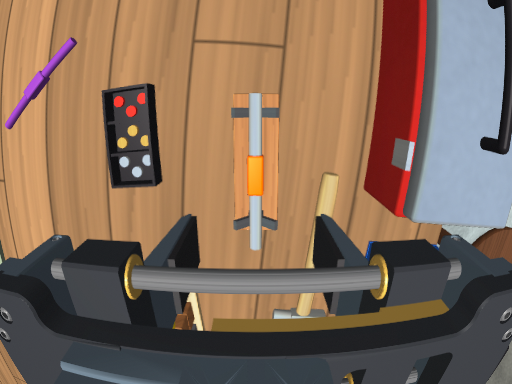

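The drift is back in both V-rests, with its grip between (247,157) and (263,196). Next is the lid.

```bash
python3 -m jog '[[[-4.3,-1.4,0],0,0],[[-4.3,-1.4,0],0,0],[[-4.3,-1.4,0],0,0],[[-4.3,-1.4,0],0,0],[[-4.3,-1.4,0],0,0],[[-4.3,-1.4,0],0,0],[[-4.3,-1.4,0],0,0],[[-4.3,-1.4,0],0,0],[[-4.3,-1.4,0],0,0],[[0,0,0],0,0]]'; python3 -c "
from h import *
goto([534,-170,149],99.4)"
```

```text
time_s: 17.05
ee_pos: [536.2, -134.2, 232.4]
ee_rot: [-177.0, -1.0, 95.5]
force: [0.1, -0.3, -0.3]
gripper_width: -0.0
t 17.05 shift cm [-3.68 -0.14  8.3 ] turn -3.89 rot [-177.    -1.    95.5]
```

```bash
python3 -m jog '[[[-4,0,0],0,0],[[0,0,0],-3.9,0],[[0,0,4],0,0],[[0,0,4],0,0],[[0,0,0],0,0]]'; python3 st.py; python3 -c "
from h import *
goto([534,-170,149],99.4)"
```

```text
time_s: 17.68
ee_pos: [534.7, -169.5, 145.0]
ee_rot: [-176.8, -1.6, 99.6]
force: [0.2, 0.7, 0.8]
gripper_width: 0.7
[ 534.7 -169.5  145. ] [-176.75   -1.56   99.62] tip x 289.0 lat 0.63 F along -0.68 lat 0.32 z 0.79
t 17.68 shift cm [-0.02 -0.1  -0.4 ] turn 0.22 rot [-176.8   -1.6   99.6]
```

```bash
python3 -m jog '[[[2,0,0],0,0],[[2,0,0],0,0],[[1.5,0,0],0,0],[[1.5,0,0],0,0],[[1.5,0,0],0,0],[[1.5,0,0],0,0]]'; python3 st.py; python3 -m jog '[[[1.5,0,0],0,0],[[1.5,0,0],0,0],[[0,0,0],0,0]]'; python3 st.py
```

```text
time_s: 18.42
ee_pos: [519.6, -63.4, 152.5]
ee_rot: [-177.2, -1.4, 99.7]
force: [-0.0, -0.7, 0.7]
gripper_width: 0.0
[519.6 -63.4 152.5] [-177.21   -1.42   99.71] tip x 181.8 lat 3.0 F along 0.73 lat -0.14 z 0.69
time_s: 18.8
ee_pos: [513.9, -30.6, 153.3]
ee_rot: [-177.2, -1.4, 99.8]
force: [-0.0, -0.3, 0.9]
gripper_width: 0.6
[513.9 -30.6 153.3] [-177.2    -1.45   99.78] tip x 148.5 lat 2.7 F along 0.31 lat -0.08 z 0.91
```

```bash
python3 -m jog '[[[0,0,-5],0,0],[[0,0,-5],0,0],[[0,-5,0],0,0],[[0,-5,0],0,0],[[0,-5,0],0,0],[[0,0,0],0,0],[[0,0,0],0,0],[[0,0,0],0,0],[[0,0,0],0,0],[[0,0,0],0,0]]' >/dev/null; python3 -m jog '[[[0,0,0],0,0],[[0,0,0],0,0],[[0,0,0],0,0],[[0,0,0],0,0],[[0,0,0],0,0],[[0,0,0],0,0],[[0,0,0],0,0],[[0,0,0],0,0],[[0,0,0],0,0],[[0,0,0],0,0]]'
python3 - <<'E'
from h import *
import pickle
f=grab('top');g=grab('scene'); pickle.dump(dict(top=f,scene=g),open('f2.pkl','wb'))
T=cv2.resize(f['color'][140:232,110:300],(800,387),interpolation=cv2.INTER_CUBIC)
S=cv2.resize(g['color'][135:235,200:400],(420,210),interpolation=cv2.INTER_CUBIC); S=np.pad(S,((0,0),(0,380),(0,0)))
cv2.imwrite('pics/c5.png',cv2.cvtColor(np.vstack([T,S]),cv2.COLOR_RGB2BGR))
E
```

```text
time_s: 21.3
ee_pos: [372.7, -60.4, 263.1]
ee_rot: [-177.3, -1.2, 99.8]
force: [-0.0, 0.0, -0.5]
gripper_width: 0.1
```

View pics/c5.png

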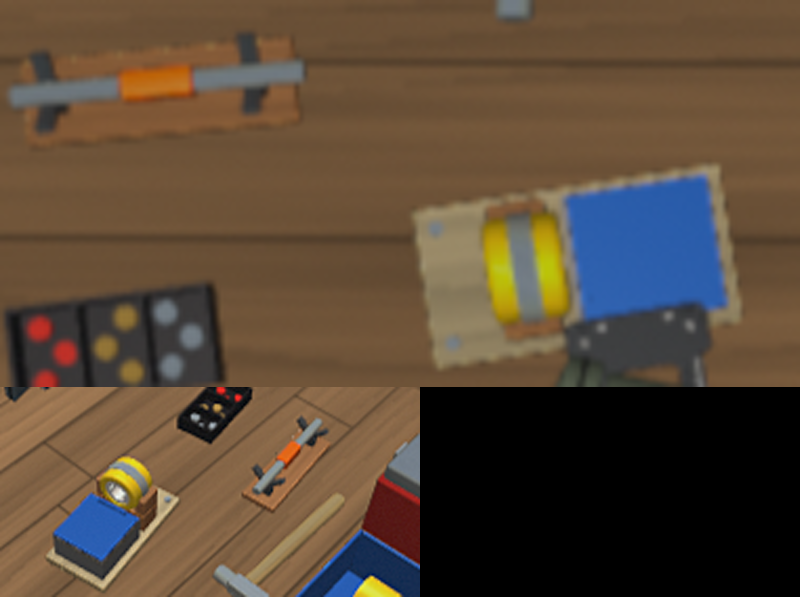

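The lid is shut, covering (570–725, 180–315), and the drift lies in both rests. One numeric comparison with the first picture, then I hand in.

Run:
```python
from h import *
import pickle
def gp(p):
    f=pickle.load(open(p,'rb'))['top']; h=cv2.cvtColor(f['color'],cv2.COLOR_RGB2HSV)
    k=cv2.inRange(h,(5,205,150),(18,255,255)); k[:140]=0;k[178:]=0;k[:,:112]=0;k[:,185:]=0
    c=max(cv2.findContours(k,0,2)[0],key=cv2.contourArea); m=cv2.moments(c); 
    return onz(f,(m['m10']/m['m00'],m['m01']/m['m00']),55),cv2.contourArea(c),f['color']
a,b=gp('f0.pkl'),gp('f2.pkl'); print(a[:2],b[:2])
d=np.abs(a[2].astype(int)-b[2]).max(2)>40
print('changed px by column/row blocks:',[(y,x,int(d[y:y+32,x:x+32].sum())) for y in range(0,384,32) for x in range(0,512,32) if d[y:y+32,x:x+32].sum()>15])
print(telemetry.state()['time_s'],telemetry.state()['qvel'].round(2)); print(job_done())
```

```text
(array([629.36080154, 274.08675019,  55.        ]), 85.5) (array([629.15073578, 275.534682  ,  55.        ]), 84.0)
changed px by column/row blocks: [(160, 224, 70), (160, 256, 234), (192, 224, 298), (192, 256, 804), (224, 224, 186), (224, 256, 397), (224, 288, 117), (256, 224, 213), (256, 256, 611), (256, 288, 277), (288, 0, 48), (288, 224, 50), (288, 256, 313), (288, 288, 114), (320, 0, 813), (320, 32, 182), (320, 192, 39), (320, 224, 230), (320, 256, 158), (320, 288, 73), (352, 0, 638), (352, 160, 144), (352, 192, 688), (352, 224, 412), (352, 256, 562), (352, 288, 24)]
21.4 [-0.02  0.03 -0.09  0.04 -0.09 -0.01]
the job is handed in; nothing more can be done
None
```

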